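# Lock the full tube rack into the courier carrier

### The job

One of the three tube racks in the blue carrier is completely filled and ready for the courier. Pull that rack's retaining bar by its yellow knob over the tubes until it is fully home in its fork, then take the orange-gripped locking pin from its stand and push it down through fork and bar until its collar sits on the fork. The other two racks are still being filled: leave their bars drawn back as they are, and do not shift any rack.

Things in the scene. Friction and masses are not known exactly. Their poses are not given: they have to be found in the camera images.
- carrier: blue carrier, fixed: tray 260 (x) x 360 (y) mm, floor 8 mm thick, rim 26 mm high. Origin: centre of its underside; x points along the bars away from the robot, z up. Three bays along its y, 110 mm apart, one rack in each; each has an aluminium fork at the front (-x) and a slotted rear guide 117 mm high (+x) carrying its sliding bar; only the knob fits the slot: keep fingers above 120 mm
- full_rack: white rack with a purple-capped tube in all 12 of its holes (4 along x, 3 along y): 88 x 68 mm, 55 mm high, cap tops at 87 mm; stands loose in one of the bays. Origin: centre of its underside
- part_rack: same white rack with 8 tubes, 4 holes empty; in another bay. Origin: centre of its underside
- sparse_rack: same white rack with 4 tubes, 8 holes empty; in the remaining bay. Origin: centre of its underside
- pin: loose headed locking pin, upright, parked in a hole of the pin stand. Steel shank 10 mm diameter, 40 mm long with a tapered tip, then a steel collar 24 mm diameter and 5 mm thick, then a round orange grip 18 mm diameter and 33 mm tall (78 mm overall). Origin: the tip of the shank; z points up along the pin towards the grip
- pin_collar (a point): centre of the underside of the pin's collar, 40 mm above the tip; it rests on the fork's top when the pin is seated
- pin_stand: grey block 56 x 56 mm, 45 mm high, fixed, with the 13 mm through hole where the pin is parked. Origin: centre of its underside. It stands to the left or the right of the carrier
- bay0 (a point): centre of the floor of the right bay (seen from the robot), 8 mm above the table
- fork0 (a point): centre of the 13 mm vertical hole at the top face of the fork of the right bay, 118 mm above the table; the hole goes through both fork plates (level, 30 x 26 mm, 6 mm thick, 10 mm apart; the spine is on the robot side, no higher than the plates)
- knob0 (a point): top centre of the yellow upright knob (14 mm diameter, 50 mm tall, standing on the bar's top) of the right bay's retaining bar; the bar is steel, 26 mm wide, 6 mm thick, top at 110 mm; its eye with a 13 mm hole lies 45 mm from the knob's axis on the fork side
- bar0 (a joint): how far the right bay's retaining bar is drawn back along the carrier's +x, m; 0 = fully home, eye between the fork plates with the holes in line; it stops there and stays where it is left
- bay1 (a point): centre of the floor of the middle bay (seen from the robot), 8 mm above the table
- fork1 (a point): centre of the 13 mm vertical hole at the top face of the fork of the middle bay, 118 mm above the table; the hole goes through both fork plates (level, 30 x 26 mm, 6 mm thick, 10 mm apart; the spine is on the robot side, no higher than the plates)
- knob1 (a point): top centre of the yellow upright knob (14 mm diameter, 50 mm tall, standing on the bar's top) of the middle bay's retaining bar; the bar is steel, 26 mm wide, 6 mm thick, top at 110 mm; its eye with a 13 mm hole lies 45 mm from the knob's axis on the fork side
- bar1 (a joint): how far the middle bay's retaining bar is drawn back along the carrier's +x, m; 0 = fully home, eye between the fork plates with the holes in line; it stops there and stays where it is left
- bay2 (a point): centre of the floor of the left bay (seen from the robot), 8 mm above the table
- fork2 (a point): centre of the 13 mm vertical hole at the top face of the fork of the left bay, 118 mm above the table; the hole goes through both fork plates (level, 30 x 26 mm, 6 mm thick, 10 mm apart; the spine is on the robot side, no higher than the plates)
- knob2 (a point): top centre of the yellow upright knob (14 mm diameter, 50 mm tall, standing on the bar's top) of the left bay's retaining bar; the bar is steel, 26 mm wide, 6 mm thick, top at 110 mm; its eye with a 13 mm hole lies 45 mm from the knob's axis on the fork side
- bar2 (a joint): how far the left bay's retaining bar is drawn back along the carrier's +x, m; 0 = fully home, eye between the fork plates with the holes in line; it stops there and stays where it is left

How it is judged (in metres and radians):
On the way:
1. the retaining bar of the full rack is fully home (((horizontal distance between full_rack and bay0 below 0.03 m and value of joint bar0 below 0.005 m) or (horizontal distance between full_rack and bay1 below 0.03 m and value of joint bar1 below 0.005 m) or (horizontal distance between full_rack and bay2 below 0.03 m and value of joint bar2 below 0.005 m))), for 0.1 s.
At the end, for the whole second after the job is handed in: The bar over the full rack is within 5 mm of fully home, the pin stands upright (within 0.12 rad) and still in that bay's fork with its collar within 3 mm of the fork's top face and within 4 mm of the hole's centre, and the other two bars are still drawn back by more than 100 mm (((horizontal distance between full_rack and bay0 below 0.03 m and value of joint bar0 below 0.005 m and horizontal distance between pin_collar and fork0 below 0.004 m and z of pin_collar in the frame of fork0 between -0.003 and 0.003 m and value of joint each of bar1, bar2 above 0.1 m) or (horizontal distance between full_rack and bay1 below 0.03 m and value of joint bar1 below 0.005 m and horizontal distance between pin_collar and fork1 below 0.004 m and z of pin_collar in the frame of fork1 between -0.003 and 0.003 m and value of joint each of bar0, bar2 above 0.1 m) or (horizontal distance between full_rack and bay2 below 0.03 m and value of joint bar2 below 0.005 m and horizontal distance between pin_collar and fork2 below 0.004 m and z of pin_collar in the frame of fork2 between -0.003 and 0.003 m and value of joint each of bar0, bar1 above 0.1 m)) and angle between pin's own z axis and vertical below 0.12 rad and linear speed of pin below 0.02 m/s); the robot touches nothing.
It fails at once if a retaining bar over a rack that is not full is moved by more than 20 mm ((not (horizontal distance between full_rack and bay0 below 0.03 m) and distance of knob0 from where it was at the start of the episode above 0.02 m) or (not (horizontal distance between full_rack and bay1 below 0.03 m) and distance of knob1 from where it was at the start of the episode above 0.02 m) or (not (horizontal distance between full_rack and bay2 below 0.03 m) and distance of knob2 from where it was at the start of the episode above 0.02 m)).
It fails at once if a rack is shifted by more than 15 mm or tipped by more than 0.2 rad (distance of any of full_rack, part_rack, sparse_rack from where it was at the start of the episode above 0.015 m or angle between any of full_rack, part_rack, sparse_rack's own z axis and vertical above 0.2 rad).
It also fails if it takes over 61 s, if anything falls off the work surface, if the arm or the gripper's body presses on something with over 40 N, if the wrist force passes 120 N, or if a joint passes its speed limit or range.

### The arm

A 6-joint arm with a two-finger parallel gripper is mounted at the origin on the work surface. World frame = base frame: x ahead of the robot, y to its left, z up, the work surface at z = 0. Lengths are in mm, angles in rad, forces in N, time in s.
With the tool pointing down it reaches from about 325 to 775 mm from the base axis. Payload 5.5 kg.
Tool frame: the origin (TCP) lies midway between the tips of the shut fingers; the grasp point (between the pads) lies env.hold_point_z behind it (env.hold_point_z is the distance from the TCP to the grasp point, in mm); z points along the fingers, y is the line along which they close (so a half turn about z gives the same grasp; the last joint's range is limited). The gripper opens to 88 mm and grips with 3 to 60 N. Pads are 20 mm wide; open, the fingers measure 115 mm over their backs; the gripper's body (75 mm by 178 mm) begins 61 mm behind the grasp point.
Start: joints at [1.059, 0.091, 1.231, -0, 1.82, -0.057], TCP at [263.576, 539.021, 222.631] pointing down, gripper open.
Joint ranges: [-2.87, 2.87], [-0.86, 2.18], [0.17, 2.46], [-1.51, 4.65], [0.06, 2.69], [-2.65, 2.65]. Speed limits (rad/s): [2.57, 2.57, 3.01, 3.14, 3.14, 3.14].

### API

Orientations are given as a rotation vector (axis times angle).
In Python, from cell import env gives the robot as it stands.
- The arm moves only by the tool drive_tool, never from a script. Its argument "plan" is a list of rows, each an object with "linear": the shift along the tool's x, y, z in units of 800 mm (1.0 is 800 mm), a list of three; "angular": the turn, a rotation vector about the tool's x, y, z in units of 0.12 rad (1.0 is 0.12 rad), a list of three; "fingers": the closure, from -1 (fully open) to 1 (shut). In form: [{"linear": [tx, ty, tz], "angular": [rx, ry, rz], "fingers": fingers}, ...]. A call has 1 to 20 rows; each row shifts and turns the commanded pose from where the row before left it, along the tool's axes as they then stand; what a row does not reach is not made up. A row lasts 1/8 s, in which the tool goes at most 62.5 mm and 10.7 degrees, less where a joint would pass 70% of its speed; a pose out of reach is approached as far as the arm can. A call with a number of a shift or a turn outside -1 to 1 is refused whole. A call with a gripper value outside its range is refused whole. The fingers move at their own pace and stop on an object; "force" is the grip in N (left out, the last holds). Time passes only in rows, so rows that do not move let the fingers close. It gives the time, the measured TCP pose, the force, the opening and the grip force at its end, in the units of the state.
- env.get_state(): the state, without advancing time (a new reading comes with each control period).
- env.read_camera(name): name is "scene" or "top" or "wrist"; returns a dict with "pixels" (480x640x3 uint8, red, green, blue), "camera_matrix" (3x3 intrinsics, pixels), "pose" (4x4, takes a point from camera to world coordinates). Camera axes: x right, y up, looking along -z (the intrinsics and any distortion apply to the point x, -y, -z); pixel columns grow to the right and rows downward; lengths in mm; the calibration is good to about 2 mm. The wrist camera is an equidistant fisheye: a pixel r from the principal point sees the ray r / f radians off the axis. A picture is of the moment at which its call begins. There is no depth.
- env.job_done(): hands the job in; it is judged then, once.
The state is a dict: "t": time; "joints": joint angles; "dq": joint speeds; "joint_torque": joint torques, N m; "tcp_pos": TCP position; "ee_rot": TCP orientation; "contact_force": force on the tool from outside, world axes, zero at the start; "wrist_torque": the same for the moment, N m; "grip_width": finger opening in mm; "gripper_force": force on a finger pad.
Only numpy, scipy, OpenCV 4.12 (cv2) and the standard library are available. Lean on these libraries where they do the work, as an engineer would, in place of code of your own. Each camera call takes 0.05 s, during which the arm holds its last target. There are 200 camera calls.

## Working session

There is one attempt and no reset: what is moved stays moved. The work goes in short steps, Python scripts to look and compute and a tool call to move; the robot and the scene stay as the last step left them, time stands still between calls to the robot, and variables do not carry over. Pictures are saved under pics/ and viewed, at most 10 in all, crops included, and the job is handed in when it is done.

Besides the shell and the picture viewer there is one more tool, called after "Call:" as name([rows], argument=value, ...), one row to a line, values as JSON. drive_tool: Moves the arm, as the interface text tells. Its arguments: {"type":"object","properties":{"plan":{"type":"array"},"force":{"type":"number"}},"required":["plan"]}

```bash
mkdir -p pics; ls; python3 - <<'E'
from cell import env
import cv2, numpy as np, pickle
d={}
for n in("scene","top","wrist"):
    r=env.read_camera(n); d[n]=r
    cv2.imwrite(f"pics/{n}0.png",r["pixels"][:,:,::-1])
    print(n,r["camera_matrix"].tolist(),r["pose"].round(3).tolist(),[k for k in r])
pickle.dump(d,open("d0.pkl","wb"))
print(env.get_state(),env.hold_point_z)
E
```

```text
pics
scene [[542.5952206988335, 0.0, 318.1359616633794], [0.0, 542.5952206988335, 240.57889307430617], [0.0, 0.0, 1.0]] [[0.705, -0.378, 0.6, 1206.344], [0.709, 0.397, -0.582, -658.268], [-0.018, 0.836, 0.548, 734.091], [0.0, 0.0, 0.0, 1.0]] ['pixels', 'camera_matrix', 'pose']
top [[614.3284409844806, 0.0, 320.21833729155713], [0.0, 614.3284409844806, 244.90519325467034], [0.0, 0.0, 1.0]] [[0.025, 0.998, -0.062, 419.2], [-1.0, 0.026, 0.011, 23.01], [0.012, 0.061, 0.998, 1446.612], [0.0, 0.0, 0.0, 1.0]] ['pixels', 'camera_matrix', 'pose']
wrist [[371.64829954431775, 0.0, 308.1903432834327], [0.0, 371.64829954431775, 245.5097202003212], [0.0, 0.0, 1.0]] [[0.438, -0.857, -0.271, 188.221], [0.899, 0.417, 0.133, 575.695], [-0.001, -0.302, 0.953, 383.434], [0.0, 0.0, 0.0, 1.0]] ['pixels', 'camera_matrix', 'pose']
{'t': 0.15, 'joints': array([ 1.05931990e+00,  9.16869565e-02,  1.23161414e+00, -1.35054001e-05,
        1.81981652e+00, -5.67080205e-02]), 'dq': array([ 0.00084148, -0.00174808, -0.00286429, -0.00044223,  0.00041338,
        0.00018172]), 'joint_torque': array([ 1.53843219e-03, -4.47044170e+01, -4.06907415e+01,  6.99004764e-02,
        2.74674897e-02, -7.50541108e-05]), 'tcp_pos': array([263.44806941, 538.80872239, 221.76326155]), 'ee_rot': array([-7.08120073e-01, -3.06032001e+00,  2.30484905e-03]), 'contact_force': array([-1.61271029,  0.38867437,  0.57586562]), 'wrist_torque': array([0.04602962, 0.05016841, 0.03138429]), 'gripper_force': 0.0, 'grip_width': 87.74338635929591} 18.700000000000003
```

View pics/top0.png

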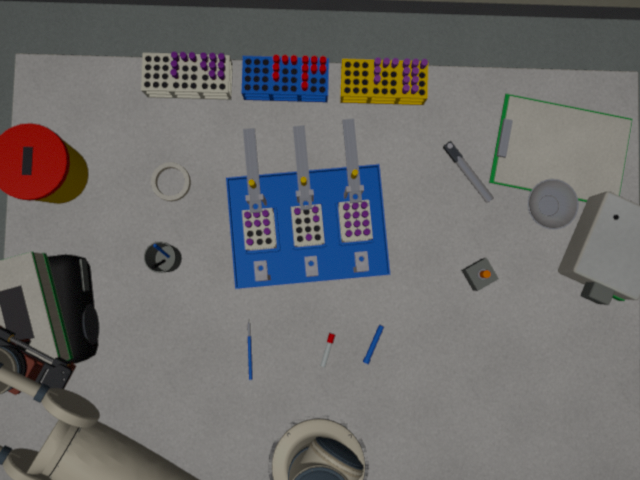

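View pics/scene0.png

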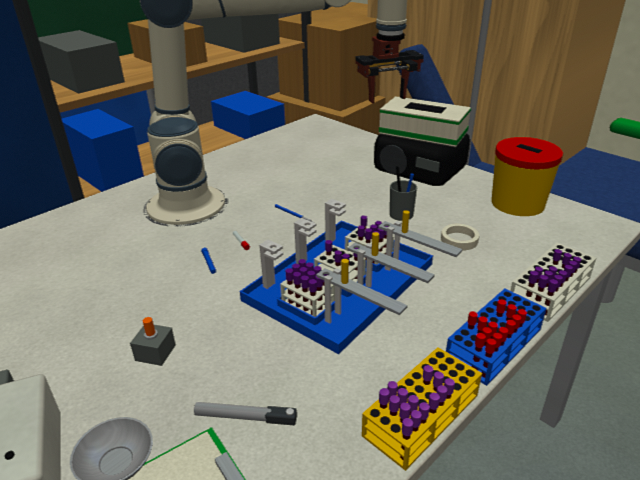

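The top view shows three bays. The right bay (rack at about (355,221)) has all 12 caps, its yellow knob is at (355,174) and its fork plate at (361,262). The pin's orange grip is at (486,273), on the stand to the right of the carrier. The scene view agrees: the full rack is at (303,285), its knob at (345,268) and the pin at (150,326).

```bash
cat > h.py <<'E'
import numpy as np, cv2
def ray(r,uv):
    K=r["camera_matrix"];T=r["pose"]
    d=np.array([(uv[0]-K[0,2])/K[0,0],-(uv[1]-K[1,2])/K[1,1],-1.]); return T[:3,3],T[:3,:3]@d
def onz(r,uv,z):
    o,d=ray(r,uv); return o+d*(z-o[2])/d[2]
def proj(r,p):
    T=r["pose"];K=r["camera_matrix"];c=T[:3,:3].T@(np.asarray(p,float)-T[:3,3]);return np.array([K[0,2]+K[0,0]*c[0]/-c[2],K[1,2]-K[1,1]*c[1]/-c[2]])
def blobs(m,amin=8):
    n,l,s,c=cv2.connectedComponentsWithStats(m.astype(np.uint8));return [(c[i].round(2).tolist(),s[i].tolist()) for i in range(1,n) if s[i,4]>=amin]
def hsv(r): return cv2.cvtColor(r["pixels"],cv2.COLOR_RGB2HSV)
E
python3 - <<'E'
from h import *; import pickle
d=pickle.load(open("d0.pkl","rb"))
for n in("top","scene"):
    r=d[n];H=hsv(r);h,s,v=cv2.split(H)
    print(n,"yellow",blobs((h>20)&(h<32)&(s>180)&(v>90),8))
    print(n,"orange",blobs((h>5)&(h<16)&(s>180)&(v>90),8))
r=d["top"];h,s,v=cv2.split(hsv(r))
m=((h>100)&(h<118)&(s>150)).astype(np.uint8)
cs,_=cv2.findContours(m,cv2.RETR_EXTERNAL,cv2.CHAIN_APPROX_NONE)
for c in cs:
    if cv2.contourArea(c)>5000:
        q=cv2.minAreaRect(c);b=cv2.boxPoints(q);print(q)
        P=np.array([onz(r,p,26) for p in b]);print(P.round(1),P.mean(0),[np.linalg.norm(P[i]-P[i-1]).round(1) for i in range(4)])
crop=r["pixels"][110:300,220:510,::-1]
a=cv2.resize(crop[:,:190],None,fx=4,fy=4,interpolation=cv2.INTER_CUBIC)[160:760]; 
cv2.imwrite("pics/topc.png",a)   # offset u=220+x/4, v=110+(y+160)/4
E
```

```text
top yellow [([379.57, 84.32], [341, 59, 87, 46, 2256]), ([410.1, 66.8], [409, 64, 3, 7, 10]), ([409.92, 75.08], [409, 72, 3, 7, 13]), ([354.36, 172.39], [352, 170, 6, 6, 28]), ([303.0, 179.68], [301, 177, 5, 6, 28]), ([251.3, 182.44], [249, 180, 6, 6, 27])]
top orange [([482.7, 274.2], [480, 271, 8, 7, 20])]
scene yellow [([523.79, 189.64], [497, 163, 61, 53, 2275]), ([404.94, 220.62], [402, 210, 8, 23, 126]), ([374.6, 243.76], [372, 233, 7, 23, 132]), ([344.36, 270.13], [341, 259, 8, 25, 150]), ([419.9, 412.7], [362, 348, 120, 122, 4615])]
scene orange [([148.41, 325.99], [143, 317, 12, 19, 157])]
((307.3226623535156, 226.00465393066406), (110.4312515258789, 154.74542236328125), 84.92039489746094)
[[ 657.5  232.7   26. ]
 [ 699.5 -125.9   26. ]
 [ 443.1 -153.4   26. ]
 [ 402.7  201.4   26. ]] [550.69290737  38.6959733   26.        ] [np.float64(256.7), np.float64(361.0), np.float64(257.8), np.float64(357.1)]
```

View pics/topc.png

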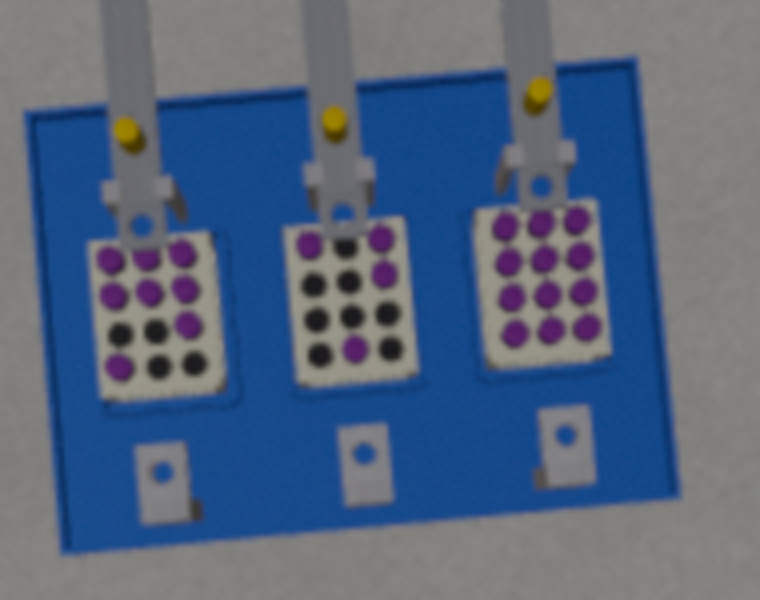

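The crop confirms that the right bay is full and the other two have gaps. The right fork's hole is at crop (566,435), which is about (361,258) in the full image, and its bar eye is at (541,186).

```bash
python3 - <<'E'
from h import *; import pickle
d=pickle.load(open("d0.pkl","rb")); t=d["top"];s_=d["scene"]
big=cv2.resize(t["pixels"],None,fx=8,fy=8,interpolation=cv2.INTER_CUBIC)
def hole(cx,cy):
    # cx,cy crop coords
    u=220+cx/4; v=110+(cy+160)/4; x=int(u*8);y=int(v*8);w=36
    p=big[y-w:y+w,x-w:x+w].astype(int); m=(p[:,:,2]-p[:,:,0])>40
    n,l,s,c=cv2.connectedComponentsWithStats(m.astype(np.uint8)); i=l[w,w]
    return (np.array([x-w,y-w])+c[i]+.5)/8-.5, s[i].tolist()
F=[]
for n,cx,cy,z in(("f0",566,435,118),("f1",364,454,118),("f2",163,472,118),("e0",541,186,110),("e1",343,213,110),("e2",142,226,110)):
    uv,s=hole(cx,cy); P=onz(t,uv,z); F.append(P); print(n,uv.round(2),s,P.round(1))
v=F[2]-F[0]; print("fork spacing",np.linalg.norm(v)/2,"yaw",np.arctan2(-v[0],v[1]))
for i in range(3): w=F[3+i]-F[i]; print("bar draw",np.linalg.norm(w[:2]),"ang",np.arctan2(w[1],w[0]))
def tri(a,b):
    o1,d1=ray(t,a);o2,d2=ray(s_,b); A=np.c_[d1,-d2]; k=np.linalg.lstsq(A,o2-o1,rcond=None)[0]; p,q=o1+d1*k[0],o2+d2*k[1]; return (p+q)/2,np.linalg.norm(p-q)
# knob tops: brighter part in top image; triangulate centroids
for n,a,b in(("k0",(354.36,172.39),(344.36,270.13)),("k1",(303,179.68),(374.6,243.76)),("k2",(251.3,182.44),(404.94,220.62))): print(n,tri(a,b),onz(t,a,158).round(1))
h,s,v=cv2.split(hsv(t)); m=(h<18)&(s>130)&(v>80); m[:255]=0;m[:,:460]=0;m[290:]=0;m[:,510:]=0;
print(blobs(m,3))
h,s,v=cv2.split(hsv(s_)); mm=(h<18)&(s>130)&(v>80); mm[:300]=0;mm[350:]=0;mm[:,180:]=0; print(blobs(mm,3))
print("pin",tri((485,273.3),(148.4,326)))
cv2.imwrite("pics/pin.png",cv2.resize(t["pixels"][255:295,460:510,::-1],None,fx=10,fy=10,interpolation=cv2.INTER_NEAREST))
E
```

```text
f0 [360.95 258.4 ] [15, 16, 41, 43, 1349] [474.1 -79.9 118. ]
f1 [310.74 263.06] [15, 14, 46, 44, 1578] [461.3  28.5 118. ]
f2 [260.45 267.65] [17, 16, 41, 43, 1407] [448.6 136.8 118. ]
e0 [354.88 196.28] [15, 15, 45, 46, 1648] [610.3 -64.4 110. ]
e1 [305.27 202.82] [12, 16, 49, 39, 1522] [593.   43.9 110. ]
e2 [255.18 206.02] [14, 13, 47, 47, 1779] [583.1 153.1 110. ]
fork spacing 109.11243387297547 yaw 0.11713390697859033
bar draw 137.08253272637054 ang 0.11348282578029507
bar draw 132.6377925268352 ang 0.11642564801130623
bar draw 135.45876941624277 ang 0.12087311992181397
k0 (array([658.12745346, -60.44947006, 137.20062836]), np.float64(0.11072501414222687)) [654.4 -59.1 158. ]
k1 (array([639.29509449,  49.23168707, 134.57475725]), np.float64(1.396024522159539)) [635.9  49.2 158. ]
k2 (array([629.85258819, 159.85171013, 136.07520864]), np.float64(1.9295304739106611)) [627.1 158.2 158. ]
[([485.1, 273.73], [480, 270, 11, 8, 71])]
[([148.37, 325.94], [143, 317, 12, 19, 173])]
pin (array([ 450.35368237, -363.41307175,   65.63890137]), np.float64(2.1892670976599087))
```

View pics/pin.png

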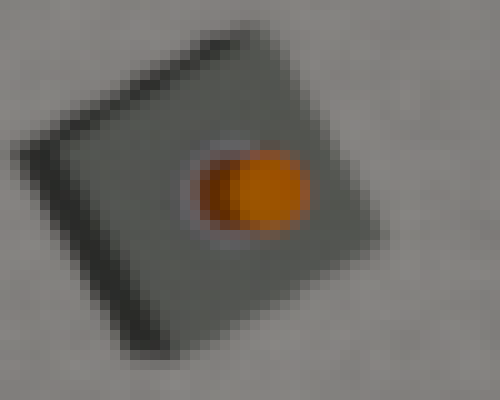

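Call:
drive_tool([
  {"linear": [0,0,0],"angular": [0,0,1],"fingers": -1},
  {"linear": [0,0,0],"angular": [0,0,1],"fingers": -1},
  {"linear": [0,0,0],"angular": [0,0,1],"fingers": -1},
  {"linear": [0,0,0],"angular": [0,0,1],"fingers": -1},
  {"linear": [0,0,0],"angular": [0,0,1],"fingers": -1},
  {"linear": [0,0,0],"angular": [0,0,1],"fingers": -1},
  {"linear": [0,0,0],"angular": [0,0,1],"fingers": -1},
  {"linear": [0,0,0],"angular": [0,0,1],"fingers": -1},
  {"linear": [0,0,0],"angular": [0,0,0.33],"fingers": -1},
], force=30)

```text
t: 1.27
tcp_pos: [263.5, 538.9, 222.1]
ee_rot: [2.091, 2.344, -0.001]
contact_force: [0.7, 0.7, 0.1]
grip_width: 87.3
gripper_force: 0.0
```

Call:
drive_tool([
  {"linear": [-0.057,0.0285,0],"angular": [0,0,0],"fingers": -1},
  {"linear": [-0.057,0.0285,0],"angular": [0,0,0],"fingers": -1},
  {"linear": [-0.057,0.0285,0],"angular": [0,0,0],"fingers": -1},
  {"linear": [-0.057,0.0285,0],"angular": [0,0,0],"fingers": -1},
  {"linear": [-0.057,0.0285,0],"angular": [0,0,0],"fingers": -1},
  {"linear": [-0.057,0.0285,0],"angular": [0,0,0],"fingers": -1},
  {"linear": [-0.057,0.0285,0],"angular": [0,0,0],"fingers": -1},
  {"linear": [-0.057,0.0285,0],"angular": [0,0,0],"fingers": -1},
  {"linear": [-0.057,0.0285,0],"angular": [0,0,0],"fingers": -1},
  {"linear": [-0.057,0.0285,0],"angular": [0,0,0],"fingers": -1},
  {"linear": [-0.057,0.0285,0],"angular": [0,0,0],"fingers": -1},
  {"linear": [-0.057,0.0285,0],"angular": [0,0,0],"fingers": -1},
  {"linear": [-0.057,0.0285,0],"angular": [0,0,0],"fingers": -1},
  {"linear": [-0.057,0.0285,0],"angular": [0,0,0],"fingers": -1},
  {"linear": [0,0,0],"angular": [0,0,0],"fingers": -1},
])

```text
t: 3.15
tcp_pos: [655.4, -61.2, 220.1]
ee_rot: [-2.092, -2.341, 0.004]
contact_force: [-1.2, 0.3, -0.3]
grip_width: 87.8
gripper_force: 0.0
```

```bash
cat >> h.py <<'E'
def fray(r,uv):
    K=r["camera_matrix"];T=r["pose"];x=uv[0]-K[0,2];y=uv[1]-K[1,2];q=np.hypot(x,y);th=q/K[0,0]
    d=np.array([np.sin(th)*x/q,-np.sin(th)*y/q,-np.cos(th)]);return T[:3,3],T[:3,:3]@d
def fonz(r,uv,z):
    o,d=fray(r,uv);return o+d*(z-o[2])/d[2]
E
python3 - <<'E'
from h import *; from cell import env
r=env.read_camera("wrist"); cv2.imwrite("pics/w1.png",r["pixels"][:,:,::-1])
h,s,v=cv2.split(hsv(r))
for c,st in blobs((h>20)&(h<32)&(s>170)&(v>60),30): print(c,st,fonz(r,c,160).round(1),fonz(r,c,135).round(1))
t=env.read_camera("top"); print(env.get_state()["tcp_pos"])
E
```

```text
[299.24, 87.36] [288, 75, 22, 27, 449] [637.4  47.6 160. ] [636.4  50.5 135. ]
[503.73, 274.85] [453, 207, 117, 151, 7712] [794.1 -53.8 160. ] [810.8 -62.3 135. ]
[309.29, 252.2] [300, 233, 20, 38, 623] [654.7 -52.3 160. ] [655.7 -60.7 135. ]
[654.55900573 -58.03666264 221.73457778]
```

View pics/w1.png

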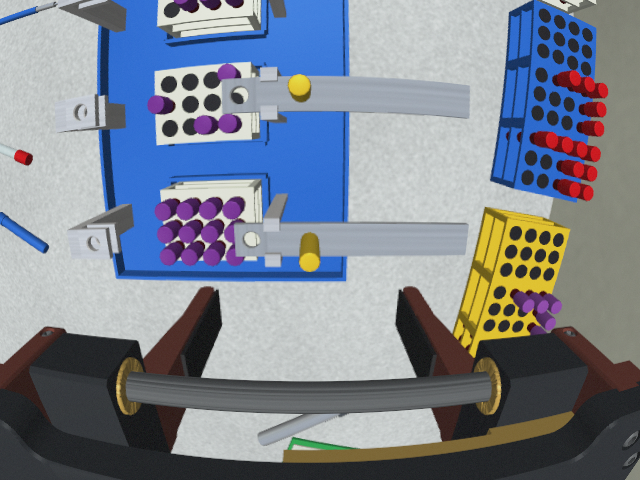

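The wrist view shows the full rack's knob from base (308,235) to top (310,262), centred between the open fingers. The ray puts it at about (655,-60), which agrees with the top view. I'll lower the gripper and grip it.

Call:
drive_tool([
  {"linear": [0,0,0.03],"angular": [0,0,0],"fingers": -1},
  {"linear": [0,0,0.03],"angular": [0,0,0],"fingers": -1},
  {"linear": [0,0,0.03],"angular": [0,0,0],"fingers": -1},
  {"linear": [0,0,0.027],"angular": [0,0,0],"fingers": -1},
  {"linear": [0,0,0],"angular": [0,0,0],"fingers": -1},
  {"linear": [0,0,0],"angular": [0,0,0],"fingers": 1},
  {"linear": [0,0,0],"angular": [0,0,0],"fingers": 1},
  {"linear": [0,0,0],"angular": [0,0,0],"fingers": 1},
  {"linear": [0,0,0],"angular": [0,0,0],"fingers": 1},
  {"linear": [0,0,0],"angular": [0,0,0],"fingers": 1},
  {"linear": [0,0,0],"angular": [0,0,0],"fingers": 1},
], force=20)

```text
t: 4.62
tcp_pos: [654.8, -58.0, 129.0]
ee_rot: [-2.089, -2.347, 0.0]
contact_force: [-0.3, -0.9, 0.2]
grip_width: 31.8
gripper_force: 0.0
```

Call:
drive_tool([
  {"linear": [0,0,0],"angular": [0,0,0],"fingers": 1},
  {"linear": [0,0,0],"angular": [0,0,0],"fingers": 1},
  {"linear": [0,0,0],"angular": [0,0,0],"fingers": 1},
  {"linear": [0,0,0],"angular": [0,0,0],"fingers": 1},
])

```text
t: 5.12
tcp_pos: [654.8, -58.0, 129.0]
ee_rot: [2.088, 2.347, 0.0]
contact_force: [0.5, 0.7, -0.6]
grip_width: 13.1
gripper_force: 20.0
```

Call:
drive_tool([
  {"linear": [0,-0.019,0],"angular": [0,0,0],"fingers": 1},
  {"linear": [0,-0.019,0],"angular": [0,0,0],"fingers": 1},
  {"linear": [0,-0.019,0],"angular": [0,0,0],"fingers": 1},
  {"linear": [0,-0.019,0],"angular": [0,0,0],"fingers": 1},
  {"linear": [0,-0.019,0],"angular": [0,0,0],"fingers": 1},
  {"linear": [0,-0.019,0],"angular": [0,0,0],"fingers": 1},
  {"linear": [0,-0.019,0],"angular": [0,0,0],"fingers": 1},
  {"linear": [0,-0.019,0],"angular": [0,0,0],"fingers": 1},
  {"linear": [0,0,0],"angular": [0,0,0],"fingers": 1},
  {"linear": [0,0,0],"angular": [0,0,0],"fingers": 1},
])

```text
t: 6.38
tcp_pos: [533.8, -72.2, 128.9]
ee_rot: [-2.088, -2.346, 0.001]
contact_force: [-2.3, -0.3, -1.1]
grip_width: 13.5
gripper_force: 20.0
```

Call:
drive_tool([
  {"linear": [0,-0.005,0],"angular": [0,0,0],"fingers": 1},
  {"linear": [0,-0.005,0],"angular": [0,0,0],"fingers": 1},
  {"linear": [0,-0.005,0],"angular": [0,0,0],"fingers": 1},
  {"linear": [0,-0.003,0],"angular": [0,0,0],"fingers": 1},
  {"linear": [0,0,0],"angular": [0,0,0],"fingers": 1},
  {"linear": [0,0,0],"angular": [0,0,0],"fingers": 1},
])

```text
t: 7.12
tcp_pos: [519.3, -73.9, 129.0]
ee_rot: [-2.088, -2.346, 0.001]
contact_force: [-0.8, -2.4, -1.4]
grip_width: 14.0
gripper_force: 20.0
```

Call:
drive_tool([
  {"linear": [0,-0.003,0],"angular": [0,0,0],"fingers": 1},
  {"linear": [0,0,0],"angular": [0,0,0],"fingers": 1},
  {"linear": [0,0,0],"angular": [0,0,0],"fingers": 1},
])

```text
t: 7.5
tcp_pos: [519.1, -73.9, 129.0]
ee_rot: [2.086, 2.345, 0.005]
contact_force: [9.5, -1.1, -5.9]
grip_width: 13.3
gripper_force: 20.0
```

Call:
drive_tool([
  {"linear": [0,-0.002,0],"angular": [0,0,0],"fingers": 1},
  {"linear": [0,0,0],"angular": [0,0,0],"fingers": 1},
  {"linear": [0,0,0],"angular": [0,0,0],"fingers": 1},
])

```text
t: 7.88
tcp_pos: [519.1, -73.9, 129.0]
ee_rot: [2.084, 2.343, 0.009]
contact_force: [17.6, -1.3, -8.9]
grip_width: 13.9
gripper_force: 20.0
```

The force rises at the stop and the TCP holds at x = 519.1. Taking off 45 mm puts the fork at (474.4,-79.1), which matches the camera, so the bar is home. I'll release it and rise.

Call:
drive_tool([
  {"linear": [0,0.004,0],"angular": [0,0,0],"fingers": 1},
  {"linear": [0,0,0],"angular": [0,0,0],"fingers": 1},
  {"linear": [0,0,0],"angular": [0,0,0],"fingers": 0},
  {"linear": [0,0,0],"angular": [0,0,0],"fingers": 0},
  {"linear": [0,0,0],"angular": [0,0,0],"fingers": 0},
  {"linear": [0,0,0],"angular": [0,0,0],"fingers": 0},
  {"linear": [0,0,0],"angular": [0,0,0],"fingers": 0},
  {"linear": [0,0,-0.03],"angular": [0,0,0],"fingers": 0},
  {"linear": [0,0,-0.05],"angular": [0,0,0],"fingers": 0},
  {"linear": [0,0,-0.04],"angular": [0,0,0],"fingers": 0},
  {"linear": [0,0,0],"angular": [0,0,0],"fingers": -1},
])

```text
t: 9.25
tcp_pos: [520.0, -74.1, 228.2]
ee_rot: [2.085, 2.343, 0.004]
contact_force: [-0.5, -0.1, -0.8]
grip_width: 50.5
gripper_force: 0.0
```

```bash
python3 - <<'E'
from h import *; from cell import env; import pickle
w=env.read_camera("wrist"); t=env.read_camera("top"); s=env.get_state(); pickle.dump((w,t),open("d1.pkl","wb"))
print(s["tcp_pos"],s["joints"].round(3),s["t"])
print("pin top",onz(t,(486.5,273.6),83),"collar",onz(t,(482.5,273.8),50))
a=cv2.resize(w["pixels"][100:400,60:460,::-1],(800,600)); cv2.imwrite("pics/w2.png",a)
h,sa,v=cv2.split(hsv(w))
for c,st in blobs((h>20)&(h<32)&(sa>170)&(v>60),30): print(c,st,fonz(w,c,145).round(1))
E
```

```text
[518.80889051 -73.85652492 224.23784928] [-0.206 -0.113  1.43  -0.     1.825 -0.323] 9.35
pin top [ 448.82400623 -362.8680294    83.        ] collar [ 448.8561803  -363.06824427   50.        ]
[489.37, 105.76] [468, 96, 43, 20, 690] [633.6  48.5 145. ]
[576.57, 278.09] [526, 212, 109, 151, 6357] [758.  -70.8 145. ]
[306.2, 252.48] [297, 234, 19, 37, 575] [518.8 -73.5 145. ]
```

View pics/w2.png

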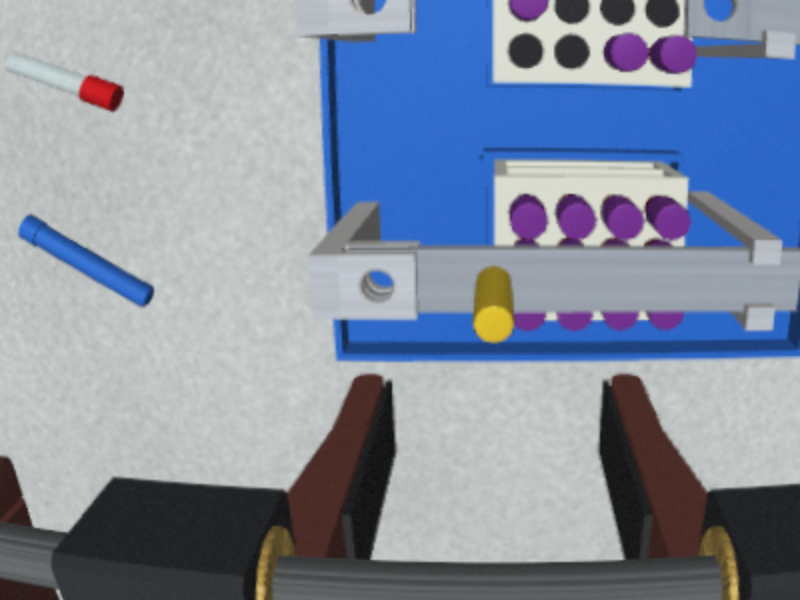

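The view shows the bar home, with light coming through the fork's plates and the eye at crop (378,285), about px (249,242). The knob is at crop (493,305). Next I'll move over the pin.

Call:
drive_tool([
  {"linear": [-0.05,-0.0184,0],"angular": [0,0,0],"fingers": -0.4},
  {"linear": [-0.05,-0.0184,0],"angular": [0,0,0],"fingers": -0.4},
  {"linear": [-0.05,-0.0184,0],"angular": [0,0,0],"fingers": -0.4},
  {"linear": [-0.05,-0.0184,0],"angular": [0,0,0],"fingers": -0.4},
  {"linear": [-0.05,-0.0184,0],"angular": [0,0,0],"fingers": -0.4},
  {"linear": [-0.05,-0.0184,0],"angular": [0,0,0],"fingers": -0.4},
  {"linear": [-0.05,-0.0184,0],"angular": [0,0,0],"fingers": -0.4},
  {"linear": [0,0,0.05],"angular": [0,0,0],"fingers": -0.4},
  {"linear": [0,0,0.05],"angular": [0,0,0],"fingers": -0.4},
  {"linear": [0,0,0],"angular": [0,0,0],"fingers": -0.4},
  {"linear": [0,0,0],"angular": [0,0,0],"fingers": -0.4},
])

```text
t: 10.72
tcp_pos: [449.1, -363.9, 145.6]
ee_rot: [-2.088, -2.347, 0.0]
contact_force: [0.3, -0.3, 0.5]
grip_width: 61.4
gripper_force: 0.0
```

```bash
python3 - <<'E'
from h import *; from cell import env; import pickle
w=pickle.load(open("d1.pkl","rb"))[0]
print("fork0 wrist",fonz(w,(249,242.5),118).round(1))
w=env.read_camera("wrist"); s=env.get_state(); print(s["tcp_pos"].round(1),s["ee_rot"].round(3),s["grip_width"])
h,sa,v=cv2.split(hsv(w))
m=(h<18)&(sa>150)&(v>90); m[:,:150]=0; m[:,470:]=0
for c,st in blobs(m,60): print(c,st,fonz(w,c,66).round(1),fonz(w,c,83).round(1))
cv2.imwrite("pics/w3.png",w["pixels"][:,:,::-1])
E
```

```text
fork0 wrist [475.1 -79.6 118. ]
[ 449.6 -364.2  146.7] [ 2.087  2.346 -0.   ] 61.78666697470263
[308.32, 255.11] [296, 237, 26, 37, 799] [ 449.1 -363.7   66. ] [ 448.4 -357.8   83. ]
```

View pics/w3.png

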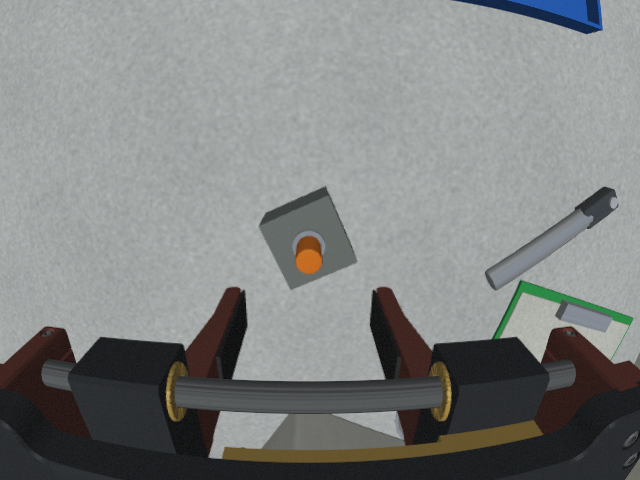

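The wrist view shows the pin upright in its stand at (309,255), which gives (449,-363.7). It is centred between the fingers, so I'll descend and grip it.

Call:
drive_tool([
  {"linear": [0,0,0.035],"angular": [0,0,0],"fingers": -0.4},
  {"linear": [0,0,0.035],"angular": [0,0,0],"fingers": -0.4},
  {"linear": [0,0,0.025],"angular": [0,0,0],"fingers": -0.4},
  {"linear": [0,0,0.019],"angular": [0,0,0],"fingers": -0.4},
  {"linear": [0,0,0],"angular": [0,0,0],"fingers": -0.4},
  {"linear": [0,0,0],"angular": [0,0,0],"fingers": 1},
  {"linear": [0,0,0],"angular": [0,0,0],"fingers": 1},
  {"linear": [0,0,0],"angular": [0,0,0],"fingers": 1},
  {"linear": [0,0,0],"angular": [0,0,0],"fingers": 1},
  {"linear": [0,0,0],"angular": [0,0,0],"fingers": 1},
  {"linear": [0,0,0],"angular": [0,0,0],"fingers": 1},
  {"linear": [0,0,0],"angular": [0,0,0],"fingers": 1},
], force=30)

```text
t: 12.28
tcp_pos: [449.1, -364.0, 54.0]
ee_rot: [2.088, 2.347, -0.0]
contact_force: [-1.0, -0.1, 0.0]
grip_width: 17.1
gripper_force: 30.0
```

Call:
drive_tool([
  {"linear": [0,0,-0.02],"angular": [0,0,0],"fingers": 1},
  {"linear": [0,0,-0.05],"angular": [0,0,0],"fingers": 1},
  {"linear": [0,0,-0.05],"angular": [0,0,0],"fingers": 1},
  {"linear": [0,0,-0.05],"angular": [0,0,0],"fingers": 1},
  {"linear": [0.0436,0.0091,0],"angular": [0,0,0],"fingers": 1},
  {"linear": [0.0436,0.0091,0],"angular": [0,0,0],"fingers": 1},
  {"linear": [0.0436,0.0091,0],"angular": [0,0,0],"fingers": 1},
  {"linear": [0.0436,0.0091,0],"angular": [0,0,0],"fingers": 1},
  {"linear": [0.0436,0.0091,0],"angular": [0,0,0],"fingers": 1},
  {"linear": [0.0436,0.0091,0],"angular": [0,0,0],"fingers": 1},
  {"linear": [0.0436,0.0091,0],"angular": [0,0,0],"fingers": 1},
  {"linear": [0.0436,0.0091,0],"angular": [0,0,0],"fingers": 1},
  {"linear": [0,0,0],"angular": [0,0,0],"fingers": 1},
  {"linear": [0,0,0],"angular": [0,0,0],"fingers": 1},
])

```text
t: 14.02
tcp_pos: [474.5, -80.5, 190.5]
ee_rot: [2.088, 2.346, -0.0]
contact_force: [-0.1, -0.2, -0.7]
grip_width: 17.3
gripper_force: 30.0
```

```bash
python3 - <<'E'
from h import *; from cell import env
s=env.get_state(); print(s["tcp_pos"].round(1),s["ee_rot"].round(3),s["grip_width"],s["t"])
w=env.read_camera("wrist"); sc=env.read_camera("scene")
print(proj(sc,(474.5,-79.6,118)))
a=cv2.resize(w["pixels"][170:320,210:410,::-1],(533,400),interpolation=cv2.INTER_CUBIC)
u,v=proj(sc,(474.5,-79.6,130)).astype(int); b=cv2.resize(sc["pixels"][v-75:v+75,u-50:u+50,::-1],(267,400),interpolation=cv2.INTER_CUBIC); print(u,v)
cv2.imwrite("pics/c4.png",np.hstack([a,b]))
E
```

```text
[474.5 -80.5 190.5] [ 2.088  2.346 -0.   ] 17.264918013997566 14.025
[272.34827619 244.91208621]
271 240
```

View pics/c4.png

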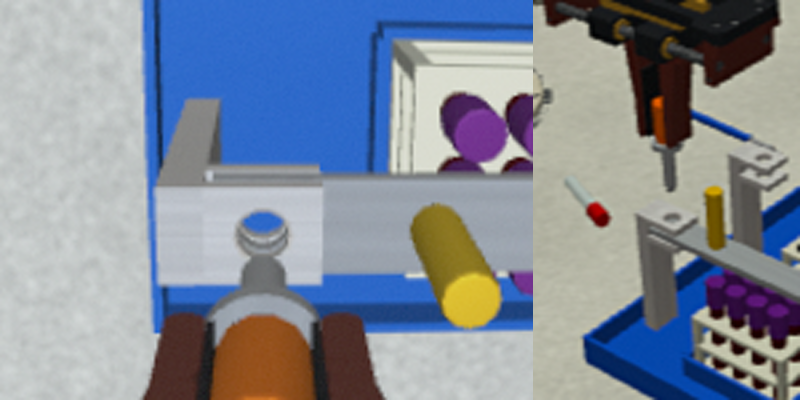

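The wrist crop shows the pin upright, with its shank in line with the hole (264 against 262 px). The scene crop shows the tip directly above the hole (both at column 671). I'll nudge it 0.6 mm towards the hole and lower it gently.

Call:
drive_tool([
  {"linear": [0.0008,0,0],"angular": [0,0,0],"fingers": 1},
  {"linear": [0,0,0.015],"angular": [0,0,0],"fingers": 1},
  {"linear": [0,0,0.01],"angular": [0,0,0],"fingers": 1},
  {"linear": [0,0,0.005],"angular": [0,0,0],"fingers": 1},
  {"linear": [0,0,0.005],"angular": [0,0,0],"fingers": 1},
  {"linear": [0,0,0.005],"angular": [0,0,0],"fingers": 1},
  {"linear": [0,0,0],"angular": [0,0,0],"fingers": 1},
  {"linear": [0,0,0],"angular": [0,0,0],"fingers": 1},
])

```text
t: 15.12
tcp_pos: [474.5, -79.7, 157.7]
ee_rot: [2.088, 2.346, -0.001]
contact_force: [1.1, -2.6, -2.0]
grip_width: 17.8
gripper_force: 30.0
```

Call:
drive_tool([
  {"linear": [0,0,0.005],"angular": [0,0,0],"fingers": 1},
  {"linear": [0,0,0.005],"angular": [0,0,0],"fingers": 1},
  {"linear": [0,0,0.005],"angular": [0,0,0],"fingers": 1},
  {"linear": [0,0,0.005],"angular": [0,0,0],"fingers": 1},
  {"linear": [0,0,0.005],"angular": [0,0,0],"fingers": 1},
  {"linear": [0,0,0.005],"angular": [0,0,0],"fingers": 1},
  {"linear": [0,0,0],"angular": [0,0,0],"fingers": 1},
  {"linear": [0,0,0],"angular": [0,0,0],"fingers": 1},
])

```text
t: 16.12
tcp_pos: [474.5, -79.9, 133.3]
ee_rot: [2.089, 2.346, -0.001]
contact_force: [1.7, -5.6, -0.9]
grip_width: 17.5
gripper_force: 30.0
```

Call:
drive_tool([
  {"linear": [-0.0008,0,0],"angular": [0,0,0],"fingers": 1},
  {"linear": [0,0,0.004],"angular": [0,0,0],"fingers": 1},
  {"linear": [0,0,0.003],"angular": [0,0,0],"fingers": 1},
  {"linear": [0,0,0.0015],"angular": [0,0,0],"fingers": 1},
  {"linear": [0,0,0],"angular": [0,0,0],"fingers": 1},
  {"linear": [0,0,0],"angular": [0,0,0],"fingers": 1},
])

```text
t: 16.88
tcp_pos: [474.5, -80.1, 127.0]
ee_rot: [2.088, 2.347, -0.0]
contact_force: [0.7, -5.8, 1.3]
grip_width: 16.9
gripper_force: 30.0
```

Call:
drive_tool([
  {"linear": [-0.0008,0,0.001],"angular": [0,0,0],"fingers": 1},
  {"linear": [0,0,0.001],"angular": [0,0,0],"fingers": 1},
  {"linear": [0,0,0],"angular": [0,0,0],"fingers": 1},
  {"linear": [0,0,0],"angular": [0,0,0],"fingers": 1},
])

```text
t: 17.38
tcp_pos: [474.6, -80.3, 126.9]
ee_rot: [2.088, 2.347, 0.002]
contact_force: [-2.4, -2.6, 9.3]
grip_width: 17.3
gripper_force: 30.0
```

The collar is on the fork: the upward force is 9 N at TCP z = 127, as computed. I'll ease off, release with a small opening to stay clear of the knob, and rise.

Call:
drive_tool([
  {"linear": [0,0,-0.002],"angular": [0,0,0],"fingers": 1},
  {"linear": [0,0,0],"angular": [0,0,0],"fingers": 0.3},
  {"linear": [0,0,0],"angular": [0,0,0],"fingers": 0.3},
  {"linear": [0,0,0],"angular": [0,0,0],"fingers": 0.3},
  {"linear": [0,0,0],"angular": [0,0,0],"fingers": 0.3},
  {"linear": [0,0,-0.02],"angular": [0,0,0],"fingers": 0.3},
  {"linear": [0,0,-0.04],"angular": [0,0,0],"fingers": 0.3},
  {"linear": [0,0,-0.06],"angular": [0,0,0],"fingers": 0.3},
  {"linear": [0,0,0],"angular": [0,0,0],"fingers": 0.3},
  {"linear": [0,0,0],"angular": [0,0,0],"fingers": 0.3},
])

```text
t: 18.62
tcp_pos: [474.7, -80.7, 223.4]
ee_rot: [2.088, 2.346, 0.001]
contact_force: [0.6, 0.0, 0.0]
grip_width: 30.7
gripper_force: 0.0
```

```bash
python3 - <<'E'
from h import *; from cell import env
s=env.get_state(); print(s["tcp_pos"].round(1),s["grip_width"],s["t"])
w=env.read_camera("wrist"); sc=env.read_camera("scene")
h,sa,v=cv2.split(hsv(w)); m=(h<18)&(sa>150)&(v>90); m[:,:150]=0; m[:,470:]=0
for c,st in blobs(m,60): print(c,st,fonz(w,c,139.5).round(1))
h,sa,v=cv2.split(hsv(sc)); m=(h>5)&(h<18)&(sa>150)&(v>90); m[:150]=0;m[330:]=0;m[:,:240]=0;m[:,300:]=0
print(blobs(m,8),proj(sc,(474.5,-79.6,139.5)))
a=cv2.resize(w["pixels"][150:350,210:410,::-1],(400,400),interpolation=cv2.INTER_CUBIC)
b=cv2.resize(sc["pixels"][180:310,230:360,::-1],(400,400),interpolation=cv2.INTER_CUBIC)
cv2.imwrite("pics/c5.png",np.hstack([a,b]))
E
```

```text
[474.7 -80.7 223.4] 30.720515100968218 18.625
[307.92, 252.13] [296, 234, 25, 36, 750] [474.3 -79.8 139.5]
[([272.38, 236.78], [268, 229, 9, 17, 130])] [271.66947445 236.10657991]
```

View pics/c5.png

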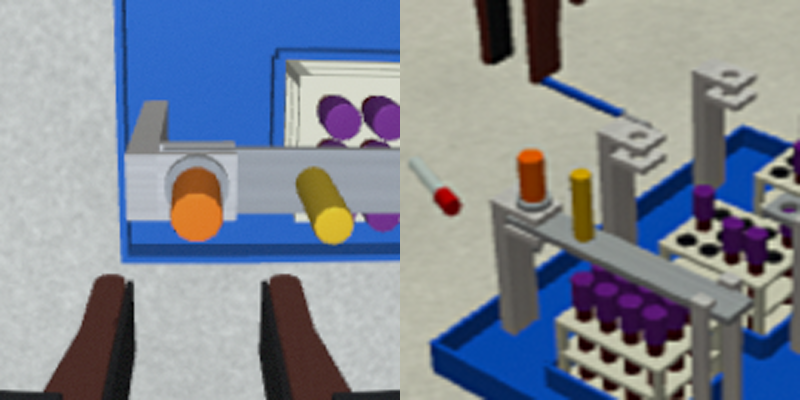

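Both views show the pin upright with its collar flat on the fork (left crop (197,185), right crop (532,200)). The bar is home, the other bars are untouched and the gripper is clear, so I'll hand it in.

```bash
python3 -c "
from cell import env
print(env.job_done())"
```

```text
the job is handed in; nothing more can be done
None
```

The right bay's full rack has its bar fully home and the pin seated with its collar on the fork; the other two bars and all racks were left in place, and the job was handed in at about 19 s (no verdict was returned).

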